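# Unstack the washing things beside the basin and put each in its place

## Robot

A 6-joint arm with a two-finger parallel gripper is mounted at the origin on the work surface. World frame = base frame: x ahead of the robot, y to its left, z up, the work surface at z = 0. Lengths are in m, angles in rad, forces in N, time in s.
With the tool pointing down it reaches from about 0.3 to 0.75 m from the base axis. Payload 8.5 kg.
Tool frame: the origin (TCP) lies at the very end of the fingers, on their centre line; the grasp point (between the pads) lies 19 mm behind it; z points along the fingers, y is the line along which they close (so a half turn about z gives the same grasp; the last joint's range is limited). The gripper opens to 88 mm and grips with 3 to 60 N. Pads are 18 mm wide; open, the fingers measure 123 mm over their backs; the gripper's body (75 mm by 187 mm) begins 45 mm behind the grasp point.
Start: joints at [-1.403, 0.381, 1.297, -0, 1.464, -0.215], TCP at [0.205, -0.51, 0.212] pointing down, gripper open.
Joint ranges: [-3.11, 3.11], [-0.89, 2.33], [0.22, 2.48], [-1.42, 4.56], [0.17, 2.85], [-2.88, 2.88]. Speed limits (rad/s): [2.39, 2.39, 3.14, 3.14, 3.14, 3.14].

## Interface

Orientations are given as a unit quaternion [w, x, y, z].
In Python, from rig import manip gives the robot as it stands.
- The arm moves only by the tool arm_command, never from a script. Its argument "deltas" is a list of rows, each a list of 3 entries, a list of its own where there are three numbers: the shift along the tool's x, y, z in cm, then the turn, a rotation vector about the tool's x, y, z in degrees, then the opening, from -1 (shut) to 1 (fully open). A call has 1 to 10 rows; each row is the pose to reach, as a shift and turn from the pose commanded when the call began, along the tool's axes at that moment; what a row does not reach only later rows make up. A row lasts 1/8 s, in which the tool goes at most 62.5 mm and 10.7 degrees, less where a joint would pass 70% of its speed; a pose out of reach is approached as far as the arm can. A call with a gripper value outside its range is refused whole. The fingers move at their own pace and stop on an object; the grip force is fixed at half the most. Time passes only in rows, so rows that repeat a pose let the fingers close. It gives the time, the measured TCP pose, the force, the opening and the grip force at its end, in the units of the state.
- manip.read_state(): the state, without advancing time (a new reading comes with each control period).
- manip.read_camera(name): name is "scene" or "side" or "wrist"; returns a dict with "img" (480x640x3 uint8, red, green, blue), "K" (3x3 intrinsics, pixels), "dist" ([k1, k2, p1, p2, k3] as OpenCV has them; the pictures are not rectified), "rvec" (rotation vector, rad) and "tvec" (3), from world to camera coordinates, as OpenCV has them. Camera axes: x right, y down, z forward; pixel columns grow to the right and rows downward; lengths in m; the calibration is good to about 2 mm. A picture is of the moment at which its call begins. There is no depth.
- manip.finish_job(): hands the job in; it is judged then, once.
The state is a dict: "time_s": time; "joints": joint angles; "joint_vel": joint speeds; "joint_efforts": joint torques, N m; "tcp_pos": TCP position; "tcp_rot": TCP orientation; "contact_force": force on the tool from outside, world axes, zero at the start; "ft_torque": the same for the moment, N m; "width": finger opening in m; "finger_force": force on a finger pad.
Only numpy, scipy, OpenCV 4.12 (cv2) and the standard library are available. Lean on these libraries where they do the work, as an engineer would, in place of code of your own. Each camera call takes 0.05 s, during which the arm holds its last target. There are 200 camera calls.

## Task

Two small stacks of washing things stand beside the basin: take them apart and put each thing away on its own place, set down (not dropped), lying flat in the middle and then let go: the bar of soap on the ribbed white soap dish, the nail brush (bristles down, as it is) on the slatted wooden rest, the pumice stone in the big grey drip tray, and the round tin on the round cork coaster. The soap, brush and stone should lie lengthwise on their places, squared up with them. Leave the plastic cup and the bottle standing where they are.

Things in the scene. Friction and masses are not known exactly. Their poses are not given: they have to be found in the camera images.
- brush_mid (a point): Wooden nail brush, 104 x 50 mm with half-round ends, 32 mm high, flat wooden top; the upper 18 mm is wood, the lower 14 mm a narrower white bristle block (88 x 38 mm, rigid). The point is its centre, 16 mm above its underside; x along its length, z up. It starts on the counter as the bottom of one stack.
- stone_mid (a point): Grey pumice foot stone, a block 96 x 58 mm and 32 mm high. The point is its centre, 16 mm above its underside; x along its length, z up. It starts on the counter as the bottom of the other stack.
- soap_mid (a point): Pale bar of soap, 66 x 44 mm and 24 mm high, rounded edges. The point is its centre, 12 mm above its underside; x along its length, z up. It starts lying on top of either the brush or the stone, and can lie askew on it.
- tin_mid (a point): Round closed aluminium cream tin, 50 mm diameter, 20 mm high. The point is its centre, 10 mm above its underside; z up. It starts lying on whichever of brush and stone does not carry the soap.
- dish: White ceramic soap dish, fixed, 112 x 82 mm, place of the soap. Origin at the centre of its underside, on the counter; x along its length. The soap lies on the tops of its ribs, 10 mm above the origin; low lips 14 mm high stand at its two short ends only, 100 mm apart inside.
- rest: Slatted wooden rest, fixed, 131 x 78 mm, 12 mm high, flat top; place of the nail brush. Origin at the centre of its underside, on the counter; x along its length (the slats run across).
- tray: Grey plastic drip tray, fixed, 136 x 96 mm, with dark drain dots; place of the pumice stone. Origin at the centre of its underside, on the counter; x along its length. Its floor is 5 mm above the origin, with a lip 4 mm wide and 7 mm high all round.
- coaster: Round cork coaster, fixed, 90 mm diameter, 6 mm high, flat top; place of the tin. Origin at the centre of its underside, on the counter.
- cup: Clear plastic cup, 68 mm across and 85 mm high, upright, loose; to be left alone. Origin at the centre of its underside.
- bottle: White plastic lotion bottle, 52 mm diameter, 130 mm high, upright, loose; to be left alone. Origin at the centre of its underside.
There are look-alikes about, which are no part of the job. Of the things that look like the part that bears brush_mid, take the one that is nearest to the robot's base at the start. Leave any orange look-alike of the part that bears stone_mid alone.

How it is judged:
By the outcome, as a careful person would: the job done as asked, in the order asked, and still so for the second after the job is handed in, with the robot touching nothing.
It also fails if it takes over 102 s, if anything falls off the work surface, if the arm or the gripper's body presses on something with over 40 N, if the wrist force passes 120 N, or if a joint passes its speed limit or range.

## Working session

There is one attempt and no reset: what is moved stays moved. The work goes in short steps, Python scripts to look and compute and a tool call to move; the robot and the scene stay as the last step left them, time stands still between calls to the robot, and variables do not carry over. Pictures are saved under pics/ and viewed, at most 14 in all, crops included, and the job is handed in when it is done.

Besides the shell and the picture viewer there is one more tool, called after "Call:" as a command line: name --argument value ..., lists and objects as JSON in quotes. arm_command: Moves the arm, as the interface text tells. Its arguments: {"type":"object","properties":{"deltas":{"type":"array"}},"required":["deltas"]}

```bash
mkdir -p pics; cat > h.py <<'E'
import cv2, numpy as np
from rig import manip
def snap(n,fn=None):
    c=manip.read_camera(n)
    c={k:(np.array(v) if k!='img' else v) for k,v in c.items()}
    if fn: cv2.imwrite('pics/'+fn,c['img'][:,:,::-1]); np.savez('pics/'+fn[:-4],**c)
    return c
def load(fn): return dict(np.load('pics/'+fn+'.npz'))
def ray(c,px,z):
    "pixels -> world points on plane z"
    p=cv2.undistortPoints(np.array(px,float).reshape(-1,1,2),c['K'],c['dist']).reshape(-1,2)
    R=cv2.Rodrigues(c['rvec'])[0]; o=-R.T@c['tvec'].ravel()
    d=np.c_[p,np.ones(len(p))]@R
    return (o+d*((z-o[2])/d[:,2])[:,None])[:,:2]
def proj(c,P): return cv2.projectPoints(np.array(P,float).reshape(-1,1,3),c['rvec'],c['tvec'],c['K'],c['dist'])[0].reshape(-1,2)
E
python3 - <<'E'
from h import *
for n in ('scene','side','wrist'):
    c=snap(n,n+'0.png'); R=cv2.Rodrigues(c['rvec'])[0]; print(n,(-R.T@c['tvec'].ravel()).round(3),R[2].round(2))
s=manip.read_state(); print(s)
E
```

```text
scene [ 1.205 -0.468  0.993] [-0.54  0.39 -0.75]
side [-0.137  0.696  0.728] [ 0.59 -0.58 -0.56]
wrist [ 0.279 -0.48   0.385] [-0.28 -0.11 -0.95]
{'time_s': 0.15, 'joints': array([-1.40330411e+00,  3.81071101e-01,  1.29800910e+00, -3.28850742e-05,
        1.46359129e+00, -2.15297797e-01]), 'joint_vel': array([-7.79056857e-05, -5.42205960e-03, -3.27268011e-03,  8.13722039e-04,
        1.69907170e-03,  1.15083894e-03]), 'joint_efforts': array([ 2.01604198e-03, -4.38078403e+01, -2.24615979e+01,  7.13538215e-02,
        3.43644898e-02, -9.36135666e-05]), 'tcp_pos': array([ 0.20538187, -0.50996768,  0.21118974]), 'tcp_rot': array([-5.39654835e-04,  9.81739341e-01,  1.90230324e-01, -3.45014844e-06]), 'contact_force': array([ 0.21317856, -0.18446572,  0.04001166]), 'ft_torque': array([-0.00254944, -0.01766833, -0.06255427]), 'finger_force': 0.0, 'width': 0.0880370675703116}
```

View pics/scene0.png

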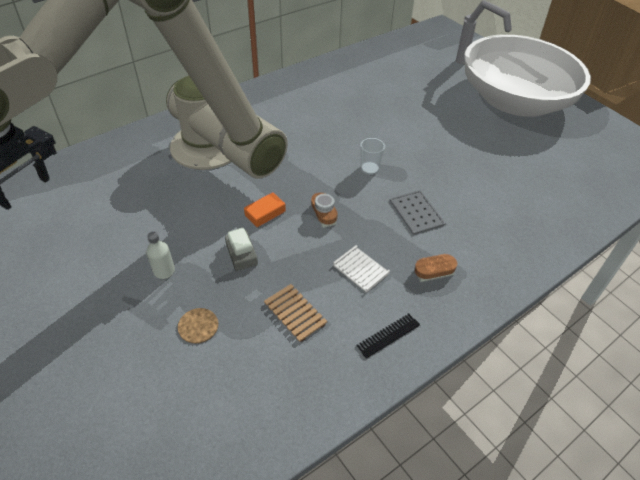

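View pics/side0.png

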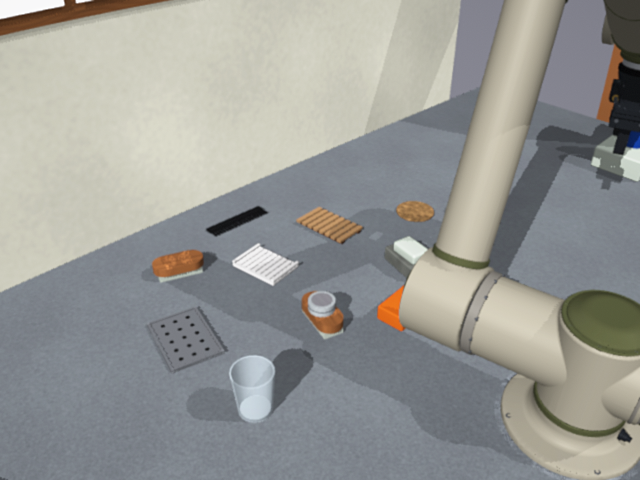

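Scene: target brush with the tin at (325,207). The look-alike brush is at (436,266), further from the base. The grey stone with the soap is at (240,248), and the orange stone at (265,209) must be left alone. Dish is at (361,268), rest (296,312), tray (417,212), coaster (198,325), cup (371,155), bottle (160,257). Next is a close crop to check the choice and pick corners.

```bash
python3 - <<'E'
from h import *
i=cv2.imread('pics/scene0.png')
def crop(x,y,w,h,s): return cv2.resize(i[y:y+h,x:x+w],None,fx=s,fy=s,interpolation=cv2.INTER_CUBIC)
a=crop(215,185,133,100,6)
cv2.imwrite('pics/a.png',a)
b=crop(170,185,280,165,2.85)
cv2.imwrite('pics/b.png',b)
E
```

```text
(no output)
```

View pics/a.png

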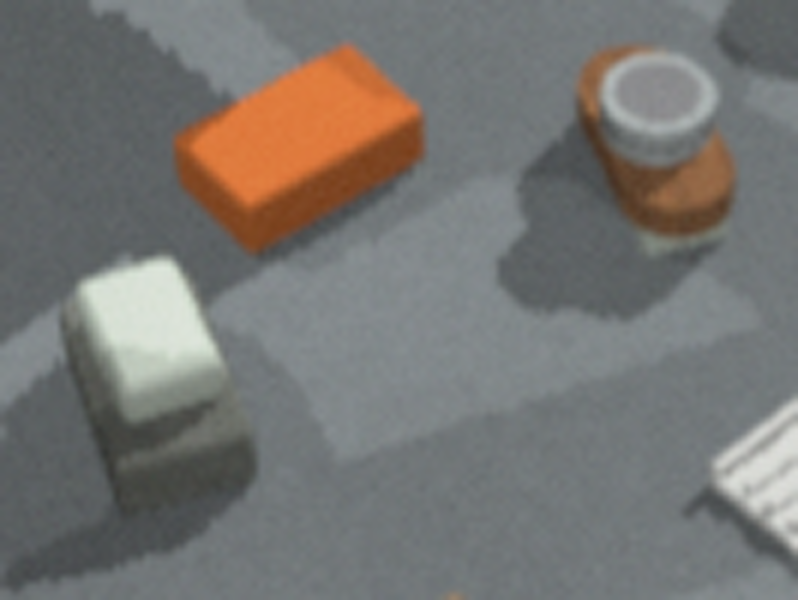

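View pics/b.png

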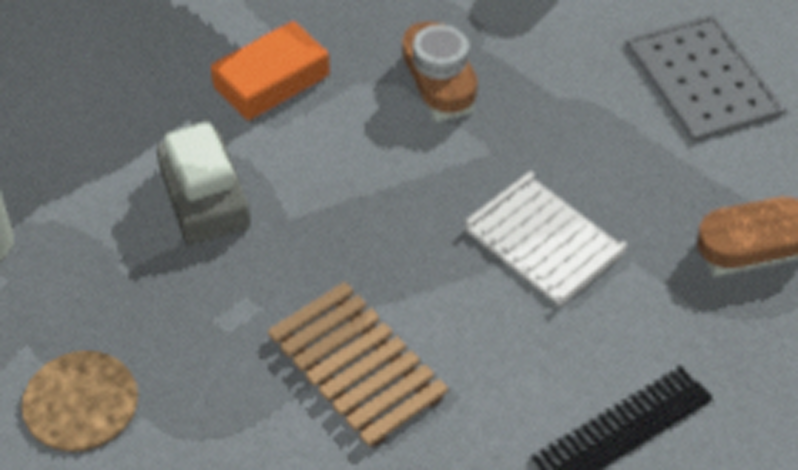

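The crop confirms the choice: tin on the brush at crop (658,95), soap on the grey stone at (150,335), orange block separate.

```bash
cat >> h.py <<'E'
def rect(c,px,z):
    "4 corners in order -> centre, side1, side2, angle of long side"
    p=ray(c,px,z); a=(p[1]-p[0]+p[2]-p[3])/2; b=(p[2]-p[1]+p[3]-p[0])/2
    l=a if np.hypot(*a)>np.hypot(*b) else b
    return p.mean(0).round(4),round(float(np.hypot(*a)),4),round(float(np.hypot(*b)),4),round(float(np.degrees(np.arctan2(l[1],l[0]))%180),1)
E
python3 - <<'E'
from h import *
c=load('scene0')
A=lambda p:(np.array(p)+.5)/6-.5+[215,185]
B=lambda p:(np.array(p)+.5)/2.85-.5+[170,185]
print('dish',rect(c,B([(468,223),(533,176),(625,247),(560,300)]),.013))
print('rest',rect(c,B([(347,285),(447,388),(371,443),(270,332)]),.012))
print('tray',rect(c,B([(627,44),(713,18),(783,112),(697,139)]),.007))
print('coaster',ray(c,B([(80,399),(22,400),(138,400)]),.006))
print('tin',ray(c,A([(660,92),(600,95),(720,95)]),.052))
print('soap',rect(c,A([(72,282),(176,254),(226,365),(130,422)]),.052))
print('stonebot',ray(c,A([(122,512),(250,470)]),.0))
print('brush ends',ray(c,A([(610,50),(705,205)]),.032))
print('orange',rect(c,A([(176,140),(350,43),(424,105),(248,210)]),.032))
print('cup',ray(c,[(371,168)],0),'bottle',ray(c,[(163,272)],0))
E
```

```text
dish (array([0.6428, 0.0825]), 0.0794, 0.1075, 7.5)
rest (array([ 0.6556, -0.1172]), 0.1286, 0.0763, 3.9)
tray (array([0.5766, 0.3268]), 0.0934, 0.1329, 166.7)
coaster [[ 0.55930884 -0.31287532]
 [ 0.53451703 -0.35077611]
 [ 0.58570046 -0.27598813]]
tin [[0.43759877 0.12153953]
 [0.42443153 0.09918877]
 [0.45375993 0.14173974]]
soap (array([ 0.4316, -0.1268]), 0.0445, 0.0724, 167.5)
stonebot [[ 0.46747746 -0.16655458]
 [ 0.47822274 -0.11285863]]
brush ends [[0.38697795 0.13149642]
 [0.48775866 0.10934795]]
orange (array([ 0.3481, -0.0062]), 0.0958, 0.053, 95.8)
cup [[0.3642886  0.34378052]] bottle [[ 0.37396376 -0.3134707 ]]
```

```bash
cat >> h.py <<'E'
from scipy.spatial.transform import Rotation as Ro
def go(x,y,z,yaw):
    "shift (cm) and turn (rotvec deg, tool axes) to TCP x,y,z pointing down with tool x at yaw deg (mod 180 nearest)"
    s=manip.read_state(); q=s['tcp_rot']; R=Ro.from_quat([q[1],q[2],q[3],q[0]])
    X=R.as_matrix()[:,0]; y0=np.degrees(np.arctan2(X[1],X[0]))
    d=(np.array([x,y,z])-s['tcp_pos'])@R.as_matrix()
    a=np.radians(yaw); T=np.array([[np.cos(a),np.sin(a),0],[np.sin(a),-np.cos(a),0],[0,0,-1]]).T
    rv=(R.inv()*Ro.from_matrix(T)).as_rotvec(degrees=True)
    print('yaw now',y0.round(1),'pos',s['tcp_pos'].round(4),'t',s['time_s'],'shift',(d*100).round(2),'turn',rv.round(1),'j',s['joints'].round(2))
E
python3 -c "
from h import *
go(.43,-.127,.2,-12.5)"
```

```text
yaw now 21.9 pos [ 0.2054 -0.51    0.2112] t 0.15 shift [ 35.14 -27.13   1.15] turn [-0.1  0.  34.4] j [-1.4   0.38  1.3  -0.    1.46 -0.22]
```

Call:
arm_command --deltas '[[[34.0,-26.5,1.0],[0,0,34.4],1],[[34.0,-26.5,1.0],[0,0,34.4],1],[[34.0,-26.5,1.0],[0,0,34.4],1],[[34.0,-26.5,1.0],[0,0,34.4],1],[[34.0,-26.5,1.0],[0,0,34.4],1],[[34.0,-26.5,1.0],[0,0,34.4],1],[[34.0,-26.5,1.0],[0,0,34.4],1],[[34.0,-26.5,1.0],[0,0,34.4],1],[[34.0,-26.5,1.0],[0,0,34.4],1],[[34.0,-26.5,1.0],[0,0,34.4],1]]'

```text
time_s: 1.4
tcp_pos: [0.4214, -0.1385, 0.2016]
tcp_rot: [0.0, 0.994, -0.11, -0.0]
contact_force: [0.5, -0.2, -0.2]
width: 0.088
finger_force: 0.0
```

```bash
python3 -c "
from h import *
c=snap('wrist','w1.png'); print(proj(c,[[.4316,-.1268,.056]]))
"
```

```text
[[298.51640688 202.91112075]]
```

View pics/w1.png

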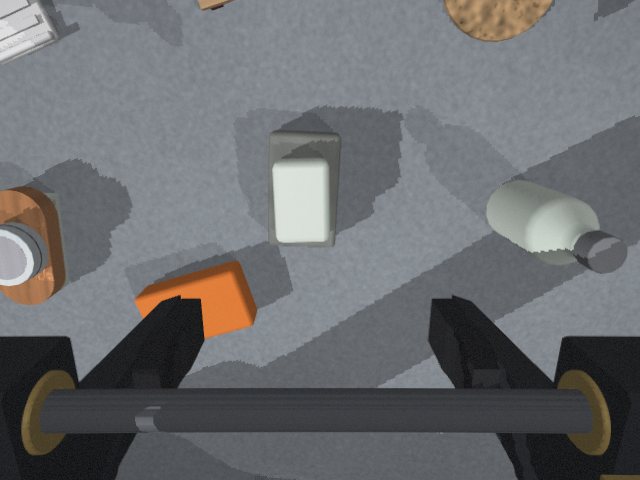

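Wrist view: soap top at (274–330, 158–244), stone top (271–340, 131–246), orange block clear to the lower left. The soap is nearly aligned with the stone.

```bash
python3 -c "
from h import *
c=load('w1')
for z in(.046,.052): print('soap',rect(c,[(273,160),(328,158),(331,244),(276,245)],z))
print('stone',rect(c,[(272,131.5),(340,132),(335,246),(270,246)],.032))
print('tin?',ray(c,[(13,254)],.052))
go(.4296,-.127,.045,-12)
"
```

```text
soap (array([ 0.4287, -0.1286]), 0.0441, 0.0698, 168.8)
soap (array([ 0.43  , -0.1291]), 0.0433, 0.0686, 168.8)
stone (array([ 0.4351, -0.1315]), 0.055, 0.0955, 165.2)
tin? [[0.43959484 0.10885097]]
yaw now -12.6 pos [ 0.4214 -0.1386  0.2016] t 1.45 shift [ 0.55 -1.31 15.66] turn [ 0.   0.  -0.6] j [-0.59  0.2   1.59 -0.    1.35  1.21]
```

Call:
arm_command --deltas '[[[0.58,-1.13,6],[0,0,-1.1],1],[[0.58,-1.13,11],[0,0,-1.1],1],[[0.58,-1.13,14.5],[0,0,-1.1],1],[[0.58,-1.13,16.0],[0,0,-1.1],1],[[0.58,-1.13,16.6],[0,0,-1.1],1],[[0.58,-1.13,16.6],[0,0,-1.1],1],[[0.58,-1.13,16.6],[0,0,-1.1],-1],[[0.58,-1.13,16.6],[0,0,-1.1],-1],[[0.58,-1.13,16.6],[0,0,-1.1],-1],[[0.58,-1.13,16.6],[0,0,-1.1],-1]]'

```text
time_s: 2.7
tcp_pos: [0.43, -0.1276, 0.0358]
tcp_rot: [0.0, 0.995, -0.099, 0.0]
contact_force: [0.4, 0.3, 0.2]
width: 0.0507
finger_force: 0.0
```

Call:
arm_command --deltas '[[[0,0,0],[0,0,0],-1],[[0,0,0],[0,0,0],-1],[[0,0,-0.5],[0,0,0],-1],[[0,0,-2],[0,0,0],-1],[[0,0,-5],[0,0,0],-1],[[0,0,-10],[0,0,0],-1],[[0,0,-10],[0,0,0],-1]]'

```text
time_s: 3.58
tcp_pos: [0.4313, -0.1283, 0.1387]
tcp_rot: [0.002, 0.995, -0.099, 0.003]
contact_force: [-0.7, -0.1, 0.4]
width: 0.0004
finger_force: 0.0
```

```bash
python3 -c "
from h import *
c=snap('wrist','w2.png'); go(.6428,.0825,.09,7.5)
"
```

```text
yaw now -11.4 pos [ 0.4304 -0.1278  0.1367] t 3.625 shift [ 16.67 -24.81   4.69] turn [  0.1  -0.2 -18.9] j [-0.55  0.28  1.69  0.    1.17  1.22]
```

View pics/w2.png

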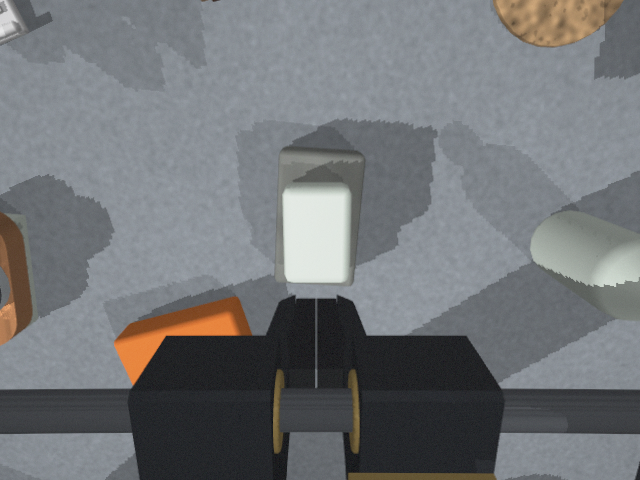

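The soap slipped out: I lifted before the grip had built up. In the view it is still on the stone at (284–352, 183–283). I'll re-measure and retry slightly lower, with a longer close.

```bash
python3 -c "
from h import *
c=load('w2')
print('soap',rect(c,[(283,183),(351,183),(353,284),(284,282)],.048))
print('stone',rect(c,[(280,148.5),(365,150),(355,285),(276,281)],.032))
go(.4295,-.128,.034,-12)
"
```

```text
soap (array([ 0.43  , -0.1294]), 0.0451, 0.0686, 169.6)
stone (array([ 0.4361, -0.1315]), 0.0565, 0.0951, 165.9)
yaw now -11.4 pos [ 0.4304 -0.1278  0.1367] t 3.625 shift [-0.11  0.03 10.27] turn [ 0.1 -0.2  0.6] j [-0.55  0.28  1.69  0.    1.17  1.22]
```

Call:
arm_command --deltas '[[[0,0,0],[0,0,0],1],[[0,0,0],[0,0,0],1],[[0,0.1,2],[0,0,0],1],[[0,0.1,3],[0,0,0],1],[[0,0.1,4],[0,0,0],1],[[0,0.1,6],[0,0,0],1],[[0,0.1,8.5],[0,0,0],1],[[0,0.1,10],[0,0,0],1],[[0,0.1,10.25],[0,0,0],1],[[0,0.1,10.25],[0,0,0],1]]'

```text
time_s: 4.88
tcp_pos: [0.43, -0.1286, 0.0334]
tcp_rot: [0.0, 0.995, -0.099, 0.0]
contact_force: [0.1, -0.1, -0.0]
width: 0.0885
finger_force: 0.0
```

Call:
arm_command --deltas '[[[0,0,0],[0,0,0],-1],[[0,0,0],[0,0,0],-1],[[0,0,0],[0,0,0],-1],[[0,0,0],[0,0,0],-1],[[0,0,0],[0,0,0],-1],[[0,0,0],[0,0,0],-1],[[0,0,0],[0,0,0],-1],[[0,0,0],[0,0,0],-1]]'

```text
time_s: 5.88
tcp_pos: [0.4297, -0.1286, 0.0331]
tcp_rot: [-0.0, 0.995, -0.099, 0.0]
contact_force: [0.5, -0.5, -0.1]
width: 0.0106
finger_force: 0.0
```

```bash
python3 -c "
from h import *
c=snap('wrist','w3.png'); d=snap('scene','s3.png'); i=d['img'][180:290,200:345,::-1]; b=cv2.resize(i,None,fx=3,fy=3)
a=cv2.resize(c['img'][:,:,::-1],None,fx=.55,fy=.55)
o=np.zeros((330,800,3),np.uint8); o[:264,:352]=a; o[:330,360:795]=b
cv2.imwrite('pics/c3.png',o); print(proj(c,[manip.read_state()['tcp_pos']])*.55)
"
```

```text
[[173.93048484 159.59828992]]
```

View pics/c3.png

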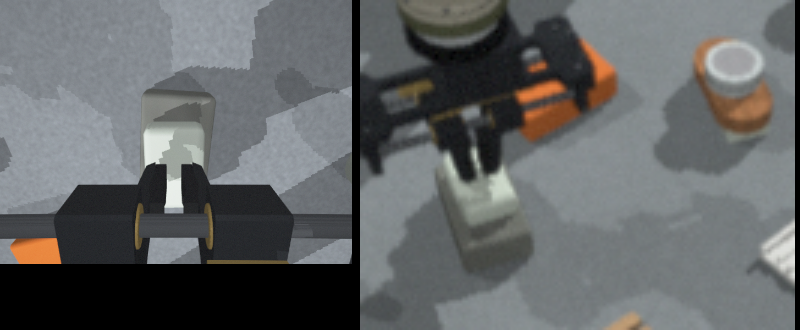

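```bash
python3 -c "
from h import *
s=manip.read_state(); print(s)
for n,p,yaw,w in(('w1',[.4214,-.1386,.2016],-12.6,.044),('w2',[.4304,-.1278,.1367],-11.4,0),('w3',s['tcp_pos'],-11.4,s['width']/2)):
  c=load(n); a=np.radians(yaw); y=np.array([np.sin(a),-np.cos(a),0])
  for dz in (0,.019,.03): print(n,dz,proj(c,[p+y*w+[0,0,dz],p-y*w+[0,0,dz]]).round(0).tolist())
d=load('s3'); print('scene',(proj(d,[s['tcp_pos'],s['tcp_pos']+[0,0,.025]])-[200,180])*3+[360,0])
"
```

```text
{'time_s': 5.975, 'joints': array([-5.55725926e-01,  4.44332905e-01,  1.82623893e+00, -9.52357402e-06,
        8.71072563e-01,  1.21346341e+00]), 'joint_vel': array([-6.28704117e-04,  2.12034862e-03, -6.77353094e-04,  4.48877057e-04,
        6.14560687e-05,  1.53008791e-03]), 'joint_efforts': array([ 3.37049292e-03, -3.81777477e+01, -1.35257113e+01,  3.14281241e-02,
       -6.66280068e-02,  1.97467762e-04]), 'tcp_pos': array([ 0.42972797, -0.12855454,  0.03314735]), 'tcp_rot': array([-8.13577109e-06,  9.95084363e-01, -9.90308493e-02, -2.48286488e-05]), 'contact_force': array([-0.03194523, -0.34724516,  0.41695958]), 'ft_torque': array([0.04771716, 0.00816462, 0.00663589]), 'finger_force': 0.0, 'width': 0.002558117877048791}
w1 0 [[414.0, 290.0], [219.0, 290.0]]
w1 0.019 [[424.0, 310.0], [208.0, 310.0]]
w1 0.03 [[432.0, 323.0], [201.0, 323.0]]
w2 0 [[315.0, 290.0], [315.0, 290.0]]
w2 0.019 [[316.0, 309.0], [316.0, 309.0]]
w2 0.03 [[316.0, 322.0], [316.0, 322.0]]
w3 0 [[319.0, 290.0], [313.0, 290.0]]
w3 0.019 [[319.0, 310.0], [313.0, 310.0]]
w3 0.03 [[320.0, 323.0], [313.0, 323.0]]
scene [[478.35518704 193.39176878]
 [475.36879146 172.93578549]]
```

Call:
arm_command --deltas '[[[0,0,0.1],[0,0,0],-1],[[0,0,0.2],[0,0,0],-1],[[0,0,0.2],[0,0,0],-1]]'

```text
time_s: 6.35
tcp_pos: [0.4297, -0.1285, 0.0311]
tcp_rot: [-0.0, 0.995, -0.099, -0.0]
contact_force: [1.0, 0.2, -0.7]
width: 0.0002
finger_force: 0.0
```

Call:
arm_command --deltas '[[[0,0,0.1],[0,0,0],-1],[[0,0,0.2],[0,0,0],-1],[[0,0,0.2],[0,0,0],-1]]'

```text
time_s: 6.72
tcp_pos: [0.4298, -0.1286, 0.0293]
tcp_rot: [0.0, 0.995, -0.099, 0.0]
contact_force: [-1.5, 0.5, 4.4]
width: 0.0002
finger_force: 2.0
```

Call:
arm_command --deltas '[[[0,0,0.1],[0,0,0],-1],[[0,0,0.2],[0,0,0],-1],[[0,0,0.2],[0,0,0],-1]]'

```text
time_s: 7.1
tcp_pos: [0.4299, -0.1286, 0.0292]
tcp_rot: [0.001, 0.995, -0.099, 0.001]
contact_force: [-7.3, 4.2, 33.0]
width: 0.0004
finger_force: 16.5
```

Contact with the soap top (z = 0.056) came at a reported z of 0.0295, so the real fingertips are about 26.5 mm higher than reported. I'll correct for that from here on.

Call:
arm_command --deltas '[[[0,0,-2],[0,0,0],1],[[0,0,-3],[0,0,0],1],[[0,0,-3],[0,0,0],1],[[0,0,-3],[0,0,0],1],[[0,0,-3],[0,0,0],1],[[0,0,-3],[0,0,0],1],[[0,0,-3],[0,0,0],1],[[0,0,-3],[0,0,0],1],[[0,0,-2],[0,0,0],1],[[0,0,-0.5],[0,0,0],1]]'

```text
time_s: 8.35
tcp_pos: [0.4298, -0.1286, 0.0316]
tcp_rot: [0.0, 0.995, -0.099, 0.0]
contact_force: [0.3, -0.0, 0.3]
width: 0.0881
finger_force: 0.0
```

Call:
arm_command --deltas '[[[0,0,1],[0,0,0],1],[[0,0,2],[0,0,0],1],[[0,0,2.35],[0,0,0],1],[[0,0,2.35],[0,0,0],-1],[[0,0,2.35],[0,0,0],-1],[[0,0,2.35],[0,0,0],-1],[[0,0,2.35],[0,0,0],-1],[[0,0,2.35],[0,0,0],-1],[[0,0,2.35],[0,0,0],-1],[[0,0,2.35],[0,0,0],-1]]'

```text
time_s: 9.6
tcp_pos: [0.4298, -0.1286, 0.0088]
tcp_rot: [0.0, 0.995, -0.099, 0.0]
contact_force: [-1.3, -0.3, 2.8]
width: 0.0435
finger_force: 30.0
```

Call:
arm_command --deltas '[[[0,0,-1],[0,0,0],-1],[[0,0,-5],[0,0,0],-1],[[2,-4,-9],[0,0,-5],-1],[[10.2,-22.8,-10],[0,0,-18.9],-1],[[10.2,-22.8,-10],[0,0,-18.9],-1],[[10.2,-22.8,-10],[0,0,-18.9],-1],[[10.2,-22.8,-10],[0,0,-18.9],-1],[[10.2,-22.8,-10],[0,0,-18.9],-1],[[10.2,-22.8,-10],[0,0,-18.9],-1]]'

```text
time_s: 10.72
tcp_pos: [0.5739, 0.0736, 0.1086]
tcp_rot: [0.0, 0.998, 0.065, -0.0]
contact_force: [-0.1, -0.6, -1.3]
width: 0.0438
finger_force: 30.0
```

```bash
python3 -c "
from h import *
c=snap('wrist','w4.png'); go(.6428,.0825,.06,7.5); print(manip.read_state()['width'])
"
```

```text
yaw now 7.4 pos [0.574  0.0735 0.1087] t 10.775 shift [ 6.94 -0.    4.87] turn [ 0.   0.  -0.1] j [-0.08  0.52  1.38 -0.    1.25  1.36]
0.04394140880213589
```

View pics/w4.png

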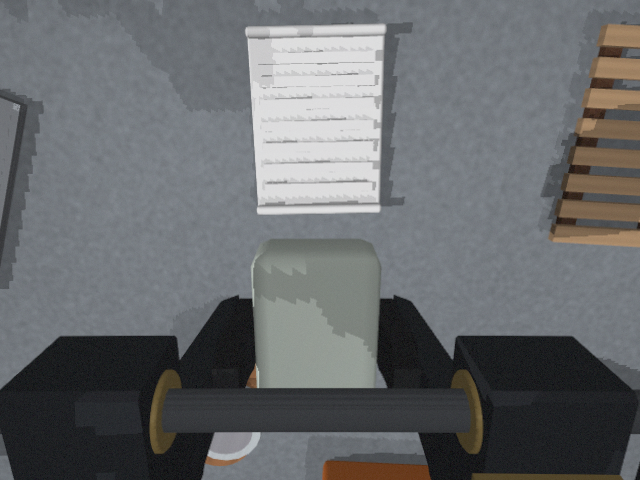

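Dish in the wrist view: far lip (247–386, 26), near lip (257–380, 212). Soap is held squarely with its front edge at y=240.

```bash
python3 -c "
from h import *
c=load('w4')
print('dish',rect(c,[(246.5,27),(386.5,24),(380.5,211),(257,213)],.013))
print('soap front',ray(c,[(253,262),(316,239),(380,262)],.144), ray(c,[(316,239)],.15))
s=manip.read_state(); a=np.radians(7.4); print(s['tcp_pos'][:2]+.033*np.array([np.cos(a),np.sin(a)]))
print('rest near corner',ray(c,[(551,241)],.012))
"
```

```text
dish (array([0.6412, 0.0815]), 0.081, 0.1104, 8.3)
soap front [[0.59783728 0.09916526]
 [0.60913557 0.07832181]
 [0.60366195 0.05491897]] [[0.61102716 0.07857182]]
[0.60672468 0.07776994]
rest near corner [[ 0.58673793 -0.08403898]]
```

Call:
arm_command --deltas '[[[5,0,0],[0,0,0],-1],[[6.65,0,4],[0,0,-0.6],-1],[[6.65,0,8],[0,0,-0.6],-1],[[6.65,0,10],[0,0,-0.6],-1],[[6.65,0,11],[0,0,-0.6],-1],[[6.65,0,11.6],[0,0,-0.6],-1],[[6.65,0,11.9],[0,0,-0.6],-1],[[6.65,0,11.9],[0,0,-0.6],-1]]'

```text
time_s: 11.78
tcp_pos: [0.6408, 0.0835, -0.0098]
tcp_rot: [0.0, 0.997, 0.071, 0.0]
contact_force: [-0.5, -0.3, -0.1]
width: 0.0438
finger_force: 30.0
```

Call:
arm_command --deltas '[[[0,0,0.1],[0,0,0],-1],[[0,0,0.2],[0,0,0],-1],[[0,0,0.2],[0,0,0],-1]]'

```text
time_s: 12.15
tcp_pos: [0.6406, 0.0836, -0.0123]
tcp_rot: [0.0, 0.997, 0.071, -0.0]
contact_force: [-0.7, -1.2, -1.3]
width: 0.0437
finger_force: 30.0
```

Call:
arm_command --deltas '[[[0,0.15,0],[0,0,0],-1],[[0,0.15,0.1],[0,0,0],-1],[[0,0.15,0.1],[0,0,0],-1]]'

```text
time_s: 12.52
tcp_pos: [0.6409, 0.082, -0.0132]
tcp_rot: [0.0, 0.997, 0.071, 0.0]
contact_force: [0.0, -1.1, -0.2]
width: 0.0435
finger_force: 30.0
```

Call:
arm_command --deltas '[[[0,0,0.05],[0,0,0],-1],[[0,0,0.1],[0,0,0],-1],[[0,0,0.1],[0,0,0],-1]]'

```text
time_s: 12.9
tcp_pos: [0.641, 0.082, -0.0132]
tcp_rot: [0.0, 0.997, 0.071, 0.0]
contact_force: [-4.5, -1.3, 8.7]
width: 0.0436
finger_force: 30.0
```

Call:
arm_command --deltas '[[[0,0,-0.1],[0,0,0],1],[[0,0,-0.1],[0,0,0],1],[[0,0,-0.1],[0,0,0],1],[[0,0,-0.1],[0,0,0],1],[[0,0,-0.1],[0,0,0],1],[[0,0,-2],[0,0,0],1],[[0,0,-6],[0,0,0],1],[[0,0,-11],[0,0,0],1],[[-5,0,-15],[0,0,5],1]]'

```text
time_s: 14.02
tcp_pos: [0.5939, 0.075, 0.1363]
tcp_rot: [0.0, 1.0, 0.026, 0.002]
contact_force: [0.3, -0.8, 0.4]
width: 0.0881
finger_force: 0.0
```

```bash
python3 -c "
from h import *
go(.39,.115,.15,-12)
"
```

```text
yaw now 3.0 pos [0.5939 0.075  0.1363] t 14.025 shift [-20.14  -5.07  -1.44] turn [-0.  -0.2 15. ] j [-0.07  0.52  1.28  0.    1.33  1.45]
```

Call:
arm_command --deltas '[[[-20,-5,-1.5],[0,0,15],1],[[-20,-5,-1.5],[0,0,15],1],[[-20,-5,-1.5],[0,0,15],1],[[-20,-5,-1.5],[0,0,15],1],[[-20,-5,-1.5],[0,0,15],1],[[-20,-5,-1.5],[0,0,15],1]]'

```text
time_s: 14.78
tcp_pos: [0.3912, 0.114, 0.1498]
tcp_rot: [-0.0, 0.995, -0.103, 0.0]
contact_force: [0.8, 0.5, 0.3]
width: 0.0882
finger_force: 0.0
```

```bash
python3 -c "
from h import *
c=snap('wrist','w5.png'); d=snap('side','sd5.png'); i=d['img'][200:360,140:430,::-1]
o=np.zeros((600,800,3),np.uint8); o[:360,:480]=cv2.resize(c['img'][:360,:480,::-1],None,fx=1,fy=1); o[360:,:435]=cv2.resize(i,None,fx=1.5,fy=1.5)
cv2.imwrite('pics/c5.png',o[:, :490]); go(.39,.115,.15,-12)
"
```

```text
yaw now -11.9 pos [0.3911 0.1139 0.1495] t 14.875 shift [-0.13 -0.08 -0.05] turn [ 0.  -0.   0.1] j [-0.01  0.2   1.77 -0.    1.18  1.77]
```

View pics/c5.png

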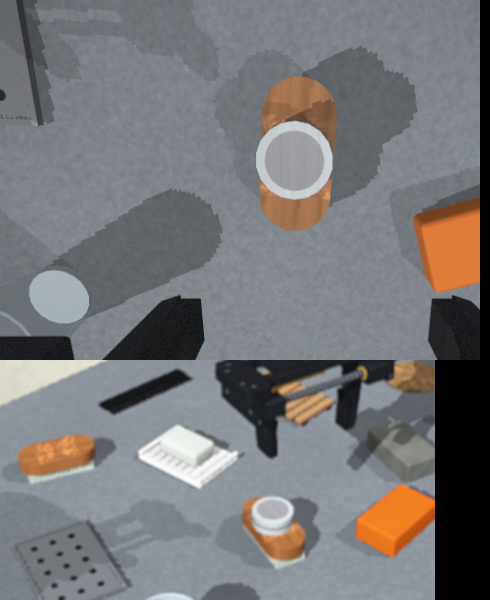

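Soap is flat on the dish. Tin top is centred at (294.5,160), and the brush runs from (299,76) to (295,231).

```bash
python3 -c "
from h import *
c=load('w5')
t=ray(c,[(294.5,160)],.052)[0]; print('tin',t, ray(c,[(256,160),(333,160)],.052))
b=ray(c,[(299,76),(295,231),(262,110),(336,110),(260,200),(331,200)],.032); print('brush',b[:2].mean(0),np.hypot(*(b[0]-b[1])),np.degrees(np.arctan2(*(b[0]-b[1])[::-1])),b[2:].round(4).tolist())
m=(b[2]+b[3])/2-(b[4]+b[5])/2; print('ang2',np.degrees(np.arctan2(m[1],m[0])))
go(t[0],t[1],.009,-11.9)
"
```

```text
tin [0.43935224 0.11806801] [[0.4443886  0.14215822]
 [0.43429862 0.09397226]]
brush [0.43822389 0.11763935] 0.10452125895499698 -14.150701602939886 [[0.4735, 0.1334], [0.4635, 0.0854], [0.4149, 0.1496], [0.4046, 0.1005]]
ang2 -14.897493352684041
yaw now -11.9 pos [0.3911 0.1139 0.1495] t 14.875 shift [ 4.64 -1.4  14.05] turn [ 0. -0.  0.] j [-0.01  0.2   1.77 -0.    1.18  1.77]
```

Call:
arm_command --deltas '[[[4.64,-1.4,3],[0,0,2],1],[[4.64,-1.4,8],[0,0,2],1],[[4.64,-1.4,12],[0,0,2],1],[[4.64,-1.4,13.6],[0,0,2],1],[[4.64,-1.4,14.05],[0,0,2],1],[[4.64,-1.4,14.05],[0,0,2],-1],[[4.64,-1.4,14.05],[0,0,2],-1],[[4.64,-1.4,14.05],[0,0,2],-1],[[4.64,-1.4,14.05],[0,0,2],-1],[[4.64,-1.4,14.05],[0,0,2],-1]]'

```text
time_s: 16.12
tcp_pos: [0.4385, 0.1184, 0.0095]
tcp_rot: [-0.0, 0.993, -0.121, 0.0]
contact_force: [0.4, 0.4, 4.4]
width: 0.0493
finger_force: 30.0
```

Call:
arm_command --deltas '[[[0,0,0],[0,0,0],-1],[[0,0,0],[0,0,0],-1]]'

```text
time_s: 16.38
tcp_pos: [0.4385, 0.1184, 0.0095]
tcp_rot: [-0.0, 0.993, -0.121, 0.0]
contact_force: [-1.2, -0.7, 5.7]
width: 0.0491
finger_force: 30.0
```

Call:
arm_command --deltas '[[[0,0,-1],[0,0,0],-1],[[0,0,-5],[0,0,0],-1],[[0,0,-11],[0,0,0],-1]]'

```text
time_s: 16.75
tcp_pos: [0.4374, 0.1183, 0.12]
tcp_rot: [0.0, 0.993, -0.121, -0.002]
contact_force: [0.0, -0.2, -0.7]
width: 0.0494
finger_force: 30.0
```

```bash
python3 -c "
from h import *
go(.495,-.30,.12,-20)
"
```

```text
yaw now -13.9 pos [0.4374 0.1183 0.12  ] t 16.75 shift [ 1.562e+01  3.923e+01 -2.000e-02] turn [0.1 0.2 6.1] j [0.   0.31 1.7  0.   1.13 1.81]
```

Call:
arm_command --deltas '[[[15.6,39.2,0],[0,0,6],-1],[[15.6,39.2,0],[0,0,6],-1],[[15.6,39.2,0],[0,0,6],-1],[[15.6,39.2,0],[0,0,6],-1],[[15.6,39.2,0],[0,0,6],-1],[[15.6,39.2,0],[0,0,6],-1],[[15.6,39.2,0],[0,0,6],-1],[[15.6,39.2,0],[0,0,6],-1],[[15.6,39.2,0],[0,0,6],-1]]'

```text
time_s: 17.88
tcp_pos: [0.4955, -0.2987, 0.1192]
tcp_rot: [-0.0, 0.985, -0.172, -0.0]
contact_force: [-0.0, -0.9, -1.0]
width: 0.0493
finger_force: 30.0
```

```bash
cat > cork.py <<'E'
from h import *
import sys
c=snap('wrist',sys.argv[1]+'.png')
h=cv2.cvtColor(c['img'],cv2.COLOR_RGB2HSV)
m=((h[...,0]<22)&(h[...,1]>70)).astype(np.uint8); m=cv2.morphologyEx(m,cv2.MORPH_CLOSE,np.ones((7,7)))
for k in cv2.findContours(m,0,cv2.CHAIN_APPROX_NONE)[0]:
    if cv2.contourArea(k)<1500: continue
    p=ray(c,k.reshape(-1,2),float(sys.argv[2])); (x,y),r=cv2.minEnclosingCircle((p*1000).astype(np.float32)); r2=cv2.minAreaRect((p*1000).astype(np.float32))
    print('area',cv2.contourArea(k),'bbox',cv2.boundingRect(k),'circ',x,y,r,'rect',r2)
go(.5593,-.3129,.0,-20)
E
python3 cork.py w6 .006
```

```text
area 14636.0 bbox (238, 54, 136, 141) circ 559.3146362304688 -314.1381530761719 44.603694915771484 rect ((559.239013671875, -314.1399230957031), (88.4368667602539, 88.90432739257812), 0.18649892508983612)
area 4934.0 bbox (0, 39, 76, 158) circ 629.3697509765625 -128.31130981445312 50.40480422973633 rect ((616.4599609375, -148.20059204101562), (48.271827697753906, 100.80673217773438), 57.01311492919922)
yaw now -19.8 pos [ 0.4957 -0.2983  0.1194] t 17.925 shift [ 6.49 -0.78 11.93] turn [-0.   0.   0.2] j [-0.75  0.51  1.36  0.    1.27  1.17]
```

Call:
arm_command --deltas '[[[4,-0.4,2],[0,0,0],-1],[[6.4,-0.7,7],[0,0,0],-1],[[6.4,-0.7,11],[0,0,0],-1],[[6.4,-0.7,12.5],[0,0,0],-1],[[6.4,-0.7,13],[0,0,0],-1],[[6.4,-0.7,13.3],[0,0,0],-1],[[6.4,-0.7,13.4],[0,0,0],-1],[[6.4,-0.7,13.4],[0,0,0],-1]]'

```text
time_s: 18.92
tcp_pos: [0.5586, -0.315, -0.014]
tcp_rot: [0.0, 0.985, -0.173, 0.001]
contact_force: [-0.1, 0.9, -0.3]
width: 0.049
finger_force: 30.0
```

Call:
arm_command --deltas '[[[0,0,0.1],[0,0,0],-1],[[0,0,0.2],[0,0,0],-1],[[0,0,0.2],[0,0,0],-1]]'

```text
time_s: 19.3
tcp_pos: [0.5585, -0.3149, -0.0164]
tcp_rot: [0.0, 0.985, -0.172, 0.0]
contact_force: [-1.5, 1.4, 3.3]
width: 0.0494
finger_force: 30.0
```

Call:
arm_command --deltas '[[[0,0,0],[0,0,0],1],[[0,0,0],[0,0,0],1],[[0,0,0],[0,0,0],1],[[0,0,0],[0,0,0],1],[[0,0,0],[0,0,0],1],[[0,0,-2],[0,0,0],1],[[0,0,-6],[0,0,0],1],[[0,0,-11],[0,0,0],1],[[0,0,-14],[0,0,0],1]]'

```text
time_s: 20.42
tcp_pos: [0.5589, -0.3151, 0.1259]
tcp_rot: [0.001, 0.985, -0.172, 0.001]
contact_force: [-0.6, -0.1, 0.5]
width: 0.0878
finger_force: 0.0
```

```bash
python3 -c "
from h import *
go(.40,.118,.15,-14.5)
"
```

```text
yaw now -19.9 pos [ 0.5589 -0.3151  0.1259] t 20.425 shift [-29.65 -35.33  -2.53] turn [ 0.1 -0.2 -5.4] j [-0.7   0.61  1.16  0.    1.37  1.22]
```

Call:
arm_command --deltas '[[[-29.6,-35.4,-2.5],[0,0,-5.4],1],[[-29.6,-35.4,-2.5],[0,0,-5.4],1],[[-29.6,-35.4,-2.5],[0,0,-5.4],1],[[-29.6,-35.4,-2.5],[0,0,-5.4],1],[[-29.6,-35.4,-2.5],[0,0,-5.4],1],[[-29.6,-35.4,-2.5],[0,0,-5.4],1],[[-29.6,-35.4,-2.5],[0,0,-5.4],1],[[-29.6,-35.4,-2.5],[0,0,-5.4],1],[[-29.6,-35.4,-2.5],[0,0,-5.4],1],[[-29.6,-35.4,-2.5],[0,0,-5.4],1]]'

```text
time_s: 21.68
tcp_pos: [0.4008, 0.1181, 0.1482]
tcp_rot: [0.0, 0.992, -0.126, 0.0]
contact_force: [-0.4, -0.1, 0.1]
width: 0.0879
finger_force: 0.0
```

```bash
python3 cork.py w7 .032; python3 -c "
from h import *
go(.4385,.1178,-.0165,-14.5)"
```

```text
area 1956.0 bbox (557, 370, 54, 86) circ 186.60406494140625 -55.81976318359375 46.245361328125 rect ((186.65597534179688, -56.465904235839844), (91.99368286132812, 35.91277313232422), 4.594954967498779)
area 2001.5 bbox (21, 370, 54, 86) circ 297.3396301269531 374.1737060546875 46.626434326171875 rect ((297.9355773925781, 375.0984191894531), (36.180110931396484, 92.4422607421875), 57.20024108886719)
area 11571.0 bbox (421, 184, 152, 115) circ 353.15911865234375 -5.017000198364258 57.803863525390625 rect ((353.5544738769531, -5.204898834228516), (66.17139434814453, 99.14836120605469), 4.2677836418151855)
area 9756.5 bbox (266, 91, 76, 152) circ 438.651611328125 117.91378784179688 51.84548568725586 rect ((438.62750244140625, 117.83013916015625), (50.15066909790039, 103.4049072265625), 73.9255142211914)
yaw now -14.5 pos [0.4009 0.1179 0.1481] t 21.725 shift [26.15 37.72 14.82] turn [ 0.  -0.   5.5] j [ 0.    0.22  1.74 -0.    1.18  1.83]
yaw now -14.5 pos [0.4009 0.1179 0.1481] t 21.725 shift [ 3.64 -0.94 16.46] turn [ 0. -0. -0.] j [ 0.    0.22  1.74 -0.    1.18  1.83]
```

Call:
arm_command --deltas '[[[3.64,-0.95,4],[0,0,1.4],1],[[3.64,-0.95,10],[0,0,1.4],1],[[3.64,-0.95,14],[0,0,1.4],1],[[3.64,-0.95,16],[0,0,1.4],1],[[3.64,-0.95,16.4],[0,0,1.4],1],[[3.64,-0.95,16.4],[0,0,1.4],-1],[[3.64,-0.95,16.4],[0,0,1.4],-1],[[3.64,-0.95,16.4],[0,0,1.4],-1],[[3.64,-0.95,16.4],[0,0,1.4],-1],[[3.64,-0.95,16.4],[0,0,1.4],-1]]'

```text
time_s: 22.98
tcp_pos: [0.4381, 0.1188, -0.0154]
tcp_rot: [-0.0, 0.99, -0.138, 0.0]
contact_force: [-0.5, -1.0, 5.9]
width: 0.0497
finger_force: 30.0
```

Call:
arm_command --deltas '[[[0,0,0],[0,0,0],-1],[[0,0,0],[0,0,0],-1],[[0,0,-1],[0,0,0],-1],[[0,0,-5],[0,0,0],-1],[[0,0,-10],[0,0,0],-1],[[0,0,-14],[0,0,0],-1],[[0,0,-14],[0,0,0],-1]]'

```text
time_s: 23.85
tcp_pos: [0.4391, 0.119, 0.1269]
tcp_rot: [-0.0, 0.99, -0.138, 0.003]
contact_force: [0.2, 0.9, -0.9]
width: 0.0497
finger_force: 30.0
```

```bash
python3 -c "
from h import *
go(.575,-.12,.13,4)"
```

```text
yaw now -15.9 pos [0.4391 0.119  0.1269] t 23.85 shift [19.61 19.27 -0.23] turn [ -0.   -0.3 -19.9] j [0.   0.3  1.69 0.   1.14 1.85]
```

Call:
arm_command --deltas '[[[17.2,19.9,-7],[0,0,-20],-1],[[17.2,19.9,-7],[0,0,-20],-1],[[17.2,19.9,-7],[0,0,-20],-1],[[17.2,19.9,-7],[0,0,-20],-1],[[17.2,19.9,-7],[0,0,-20],-1],[[17.2,19.9,-7],[0,0,-20],-1],[[17.2,19.9,-7],[0,0,-20],-1],[[17.2,19.9,-7],[0,0,-20],-1]]'

```text
time_s: 24.85
tcp_pos: [0.5485, -0.1184, 0.1937]
tcp_rot: [-0.0, 0.999, 0.037, -0.001]
contact_force: [0.4, 0.6, -1.6]
width: 0.0499
finger_force: 30.0
```

```bash
python3 cork.py w8 .012; python3 -c "
from h import *
go(.6556,-.1172,.0,4)"
```

```text
area 3244.5 bbox (253, 432, 127, 36) circ 303.7335205078125 -136.3265838623047 65.39429473876953 rect ((282.8297119140625, -137.89950561523438), (45.7275276184082, 130.7822265625), 4.303051471710205)
area 27128.0 bbox (236, 188, 158, 201) circ 446.29229736328125 -119.99269104003906 114.91558837890625 rect ((459.5692138671875, -120.40510559082031), (202.0276641845703, 151.07684326171875), 4.235709190368652)
area 8029.0 bbox (487, 153, 106, 99) circ 560.2841796875 -309.3596496582031 44.698123931884766 rect ((560.936767578125, -309.6539611816406), (85.97435760498047, 88.33547973632812), 4.292215824127197)
area 14152.0 bbox (277, 0, 104, 155) circ 646.193603515625 -120.23284912109375 68.35490417480469 rect ((646.135986328125, -119.8187484741211), (113.3683853149414, 78.00794982910156), 3.9624481201171875)
yaw now 4.2 pos [ 0.5486 -0.1185  0.1939] t 24.9 shift [-0.35 19.48 19.39] turn [-0.   0.  24.2] j [-0.42  0.41  1.3   0.    1.43  1.07]
yaw now 4.2 pos [ 0.5486 -0.1185  0.1939] t 24.9 shift [10.69  0.67 19.39] turn [-0.   0.   0.2] j [-0.42  0.41  1.3   0.    1.43  1.07]
```

View pics/w8.png

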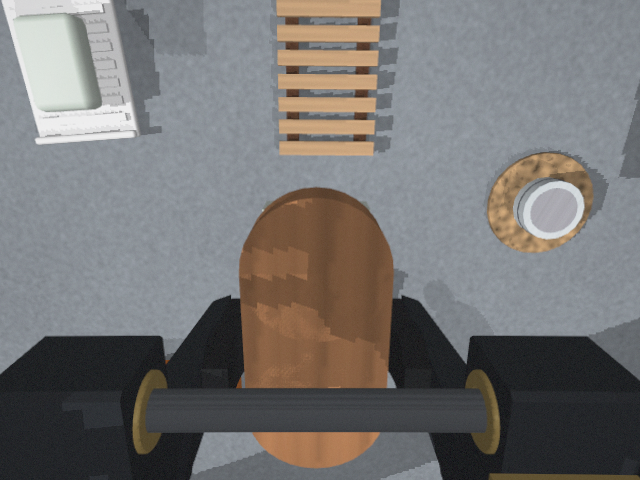

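Tin is centred on the coaster at (540,203) and the soap is on the dish. The rest's near edge is at (280–374,153), with its far end cut off. The brush is held straight.

Call:
arm_command --deltas '[[[5,0.4,2],[0,0,0.2],-1],[[10.5,0.8,6],[0,0,0.2],-1],[[10.5,0.8,12],[0,0,0.2],-1],[[10.5,0.8,17],[0,0,0.2],-1],[[10.5,0.8,18.8],[0,0,0.2],-1],[[10.5,0.8,19.3],[0,0,0.2],-1],[[10.5,0.8,19.5],[0,0,0.2],-1],[[10.5,0.8,19.5],[0,0,0.2],-1]]'

```text
time_s: 25.9
tcp_pos: [0.655, -0.1203, 0.0009]
tcp_rot: [0.001, 0.999, 0.034, 0.001]
contact_force: [-0.2, 0.5, -0.8]
width: 0.0499
finger_force: 30.0
```

Call:
arm_command --deltas '[[[0,0,0.1],[0,0,0],-1],[[0,0,0.2],[0,0,0],-1],[[0,0,0.2],[0,0,0],-1]]'

```text
time_s: 26.28
tcp_pos: [0.6543, -0.12, -0.0028]
tcp_rot: [0.0, 0.999, 0.034, -0.0]
contact_force: [0.0, 0.1, -1.0]
width: 0.0499
finger_force: 30.0
```

Call:
arm_command --deltas '[[[0,-0.08,0.05],[0,0,0],-1],[[0,-0.08,0.12],[0,0,0],-1],[[0,-0.08,0.12],[0,0,0],-1]]'

```text
time_s: 26.65
tcp_pos: [0.6543, -0.1192, -0.0034]
tcp_rot: [0.0, 0.999, 0.034, 0.0]
contact_force: [-2.8, 1.0, 5.2]
width: 0.0496
finger_force: 30.0
```

Call:
arm_command --deltas '[[[0,0,0],[0,0,0],1],[[0,0,0],[0,0,0],1],[[0,0,0],[0,0,0],1],[[0,0,0],[0,0,0],1],[[0,0,0],[0,0,0],1],[[0,0,-2],[0,0,0],1],[[0,0,-6],[0,0,0],1],[[0,0,-11],[0,0,0],1],[[0,0,-15],[0,0,0],1]]'

```text
time_s: 27.78
tcp_pos: [0.6544, -0.1193, 0.1482]
tcp_rot: [0.0, 0.999, 0.034, 0.001]
contact_force: [-1.0, -0.0, -0.4]
width: 0.088
finger_force: 0.0
```

```bash
python3 -c "
from h import *
go(.39,-.125,.15,-14)"
```

```text
yaw now 3.9 pos [ 0.6544 -0.1193  0.1482] t 27.775 shift [-26.42  -1.24  -0.22] turn [ 0.  -0.1 17.9] j [-0.36  0.63  1.05  0.    1.47  1.14]
```

Call:
arm_command --deltas '[[[-26.4,-1.2,0],[0,0,18],1],[[-26.4,-1.2,0],[0,0,18],1],[[-26.4,-1.2,0],[0,0,18],1],[[-26.4,-1.2,0],[0,0,18],1],[[-26.4,-1.2,0],[0,0,18],1],[[-26.4,-1.2,0],[0,0,18],1],[[-26.4,-1.2,0],[0,0,18],1]]'

```text
time_s: 28.65
tcp_pos: [0.3914, -0.1258, 0.1461]
tcp_rot: [0.0, 0.992, -0.122, 0.001]
contact_force: [1.0, 0.1, -0.5]
width: 0.0881
finger_force: 0.0
```

```bash
python3 -c "
from h import *
c=snap('wrist','w9.png'); go(.436,-.1315,-.0165,-14.5); cv2.imwrite('pics/c9.png',cv2.resize(c['img'][20:320,200:500,::-1],None,fx=2,fy=2))"
```

```text
yaw now -14.0 pos [ 0.3913 -0.1256  0.146 ] t 28.7 shift [ 4.47 -0.52 16.25] turn [ 0.  -0.   0.5] j [-0.6   0.21  1.77  0.    1.17  1.21]
```

View pics/c9.png

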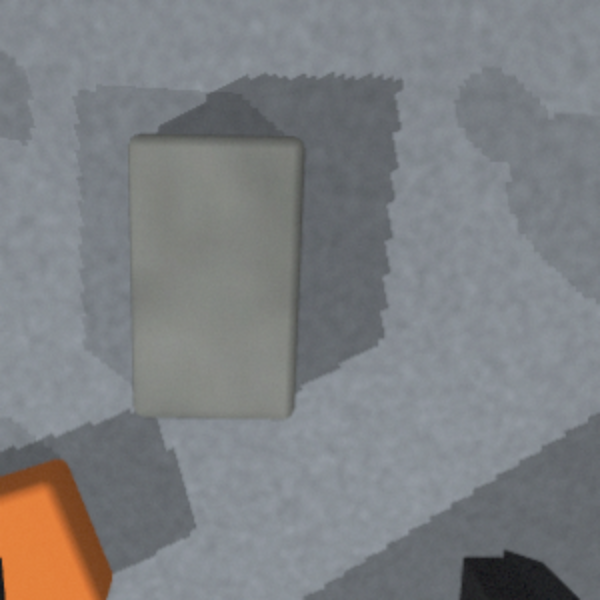

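Stone top corners in the crop: (129,135), (304,137), (293,417), (134,415). The orange block is clear of the finger paths.

```bash
python3 -c "
from h import *
c=load('w9')
r=rect(c,np.array([(129,135),(304,137),(294,418),(133,416)])/2+[200,20],.031); print(r)
go(r[0][0],r[0][1],-.0165,r[3]-180)"
```

```text
(array([ 0.4345, -0.1305]), 0.0571, 0.0944, 165.0)
yaw now -14.0 pos [ 0.3913 -0.1256  0.146 ] t 28.7 shift [ 4.3  -0.58 16.25] turn [ 0. -0.  1.] j [-0.6   0.21  1.77  0.    1.17  1.21]
```

Call:
arm_command --deltas '[[[4.3,-0.6,4],[0,0,1],1],[[4.3,-0.6,10],[0,0,1],1],[[4.3,-0.6,14],[0,0,1],1],[[4.3,-0.6,15.7],[0,0,1],1],[[4.3,-0.6,16.0],[0,0,1],1],[[4.3,-0.6,16.0],[0,0,1],-1],[[4.3,-0.6,16.0],[0,0,1],-1],[[4.3,-0.6,16.0],[0,0,1],-1],[[4.3,-0.6,16.0],[0,0,1],-1],[[4.3,-0.6,16.0],[0,0,1],-1]]'

```text
time_s: 29.95
tcp_pos: [0.4335, -0.1301, -0.0135]
tcp_rot: [0.0, 0.991, -0.131, 0.001]
contact_force: [-0.2, 0.5, 6.7]
width: 0.0576
finger_force: 30.0
```

Call:
arm_command --deltas '[[[0,0,0],[0,0,0],-1],[[0,0,0],[0,0,0],-1],[[0,0,-1],[0,0,0],-1],[[0,0,-5],[0,0,0],-1],[[0,0,-10],[0,0,0],-1],[[0,0,-15],[0,0,0],-1],[[0,0,-18],[0,0,0],-1]]'

```text
time_s: 30.82
tcp_pos: [0.4333, -0.13, 0.1688]
tcp_rot: [0.001, 0.991, -0.131, 0.001]
contact_force: [0.5, 0.1, -0.6]
width: 0.0578
finger_force: 30.0
```

```bash
python3 -c "
from h import *
go(.47,.345,.19,-13.3)"
```

```text
yaw now -15.1 pos [ 0.4333 -0.13    0.1688] t 30.825 shift [ -8.79 -46.82  -2.18] turn [ 0.  -0.2 -1.8] j [-0.55  0.25  1.63  0.    1.26  1.28]
```

Call:
arm_command --deltas '[[[-8.8,-46.8,-2.5],[0,0,-1.8],-1],[[-8.8,-46.8,-2.5],[0,0,-1.8],-1],[[-8.8,-46.8,-2.5],[0,0,-1.8],-1],[[-8.8,-46.8,-2.5],[0,0,-1.8],-1],[[-8.8,-46.8,-2.5],[0,0,-1.8],-1],[[-8.8,-46.8,-2.5],[0,0,-1.8],-1],[[-8.8,-46.8,-2.5],[0,0,-1.8],-1],[[-8.8,-46.8,-2.5],[0,0,-1.8],-1],[[-8.8,-46.8,-2.5],[0,0,-1.8],-1],[[-8.8,-46.8,-2.5],[0,0,-1.8],-1]]'

```text
time_s: 32.08
tcp_pos: [0.4696, 0.3441, 0.191]
tcp_rot: [0.0, 0.993, -0.116, -0.0]
contact_force: [0.3, 0.4, -2.2]
width: 0.0579
finger_force: 30.0
```

```bash
python3 -c "
from h import *
c=snap('wrist','w10.png'); go(.5766,.3268,-.0095,-13.3)"
```

```text
yaw now -13.3 pos [0.4698 0.3438 0.1911] t 32.125 shift [10.8  -0.82 20.05] turn [ 0.  0. -0.] j [ 0.43  0.45  1.24 -0.    1.45  2.23]
```

View pics/w10.png

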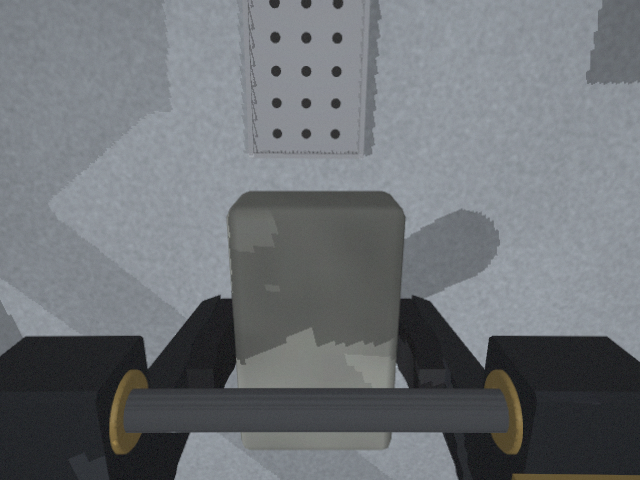

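```bash
python3 -c "
from h import *
c=load('w10')
p=ray(c,[(275,3),(306,3),(337,3),(306,38),(306,71),(306,103),(306,134),(277,134),(335,134)],.005);print(p.round(4).tolist())
m=p[1]-p[6];print('yaw',np.degrees(np.arctan2(m[1],m[0])))
print('near edge',ray(c,[(246,156),(306,156),(367,155)],.007).round(4).tolist())
print('scene dots',ray(load('scene0'),(np.array([(657,47),(703,35),(707,116),(753,102)])+.5)/2.85-.5+[170,185],.005).round(4).tolist())
print('stone front',ray(c,[(228,212),(316,191),(405,212)],.22),ray(c,[(316,191)],.205))
"
```

```text
[[0.6254, 0.3394], [0.62, 0.3165], [0.6146, 0.2936], [0.5968, 0.3222], [0.5737, 0.3278], [0.5504, 0.3334], [0.5266, 0.3392], [0.5321, 0.3627], [0.5211, 0.3157]]
yaw -13.66875297004391
near edge [[0.5208, 0.3924], [0.5093, 0.3434], [0.4984, 0.2933]]
scene dots [[0.5199, 0.318], [0.5328, 0.366], [0.614, 0.2957], [0.6253, 0.3434]]
stone front [[0.51901301 0.36461416]
 [0.51921125 0.33259859]
 [0.50466981 0.30368263]] [[0.51634178 0.33326062]]
```

Call:
arm_command --deltas '[[[5,-0.4,2],[0,0,0.3],-1],[[10.4,-0.8,6],[0,0,0.3],-1],[[10.4,-0.8,12],[0,0,0.3],-1],[[10.4,-0.8,17],[0,0,0.3],-1],[[10.4,-0.8,18.8],[0,0,0.3],-1],[[10.4,-0.8,19.3],[0,0,0.3],-1],[[10.4,-0.8,19.6],[0,0,0.3],-1],[[10.4,-0.8,19.6],[0,0,0.3],-1],[[10.4,-0.8,19.6],[0,0,0.3],-1]]'

```text
time_s: 33.25
tcp_pos: [0.5734, 0.3289, -0.0039]
tcp_rot: [-0.0, 0.993, -0.118, 0.001]
contact_force: [0.6, -0.6, -1.9]
width: 0.058
finger_force: 30.0
```

```bash
python3 -c "
from h import *
go(.5733,.3278,-.0085,-13.6)"
```

```text
yaw now -13.6 pos [ 0.5734  0.3289 -0.0039] t 33.25 shift [0.02 0.11 0.46] turn [-0.1 -0.1  0. ] j [ 0.34  0.77  1.23 -0.    1.13  2.15]
```

Call:
arm_command --deltas '[[[0,0.1,0.1],[0,0,0],-1],[[0,0.1,0.25],[0,0,0],-1],[[0,0.1,0.35],[0,0,0],-1],[[0,0.1,0.35],[0,0,0],-1]]'

```text
time_s: 33.75
tcp_pos: [0.5727, 0.3278, -0.0084]
tcp_rot: [0.0, 0.993, -0.118, 0.0]
contact_force: [-1.2, -0.1, -0.3]
width: 0.0578
finger_force: 30.0
```

Call:
arm_command --deltas '[[[0,0,0.05],[0,0,0],-1],[[0,0,0.1],[0,0,0],-1],[[0,0,0.1],[0,0,0],-1]]'

```text
time_s: 34.12
tcp_pos: [0.5728, 0.3278, -0.0084]
tcp_rot: [-0.0, 0.993, -0.118, 0.0]
contact_force: [-4.5, -2.0, 8.2]
width: 0.0573
finger_force: 30.0
```

Contact. Release, lift, then back off for a final look.

Call:
arm_command --deltas '[[[0,0,0],[0,0,0],1],[[0,0,0],[0,0,0],1],[[0,0,0],[0,0,0],1],[[0,0,0],[0,0,0],1],[[0,0,0],[0,0,0],1],[[0,0,-2],[0,0,0],1],[[0,0,-6],[0,0,0],1],[[0,0,-11],[0,0,0],1],[[0,0,-17],[0,0,0],1],[[-6,0,-21],[0,0,0],1]]'

```text
time_s: 35.38
tcp_pos: [0.5241, 0.3394, 0.1977]
tcp_rot: [-0.001, 0.993, -0.12, 0.002]
contact_force: [-1.3, 0.8, -1.0]
width: 0.0879
finger_force: 0.0
```

Call:
arm_command --deltas '[[[-18,20,-4],[0,0,0],1],[[-18,20,-4],[0,0,0],1],[[-18,20,-4],[0,0,0],1],[[-18,20,-4],[0,0,0],1],[[-18,20,-4],[0,0,0],1],[[-18,20,-4],[0,0,0],1]]'

```text
time_s: 36.12
tcp_pos: [0.2997, 0.1874, 0.2358]
tcp_rot: [-0.0, 0.993, -0.118, 0.001]
contact_force: [0.6, 0.1, 0.4]
width: 0.0882
finger_force: 0.0
```

```bash
python3 -c "
from h import *
c=snap('scene','s11.png'); cv2.imwrite('pics/c11.png',cv2.resize(c['img'][120:350,140:460,::-1],None,fx=2.5,fy=2.5,interpolation=cv2.INTER_CUBIC)); print(manip.read_state()['tcp_pos'])"
```

```text
[0.30063202 0.18783056 0.23556513]
```

View pics/c11.png

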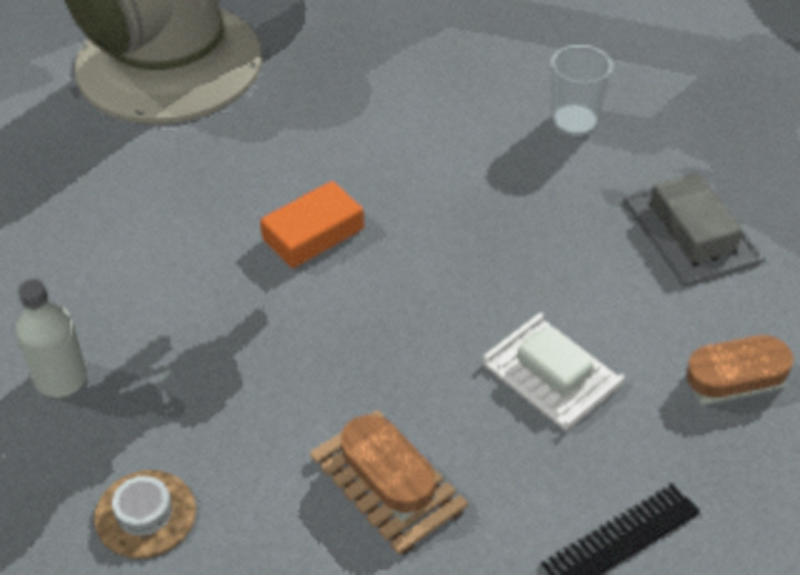

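```bash
python3 -c "
from h import *
c=load('s11'); f=lambda p:np.array(p)/2.5-.3+[140,120]
print('stone',rect(c,f([(651,184),(697,175),(741,228),(694,243)]),.037),'tray',(.5745,.3275,-13.6))
print('soap',rect(c,f([(518,342),(549,327),(594,366),(562,387)]),.027),'dish .642,.082,8')
print('tin',ray(c,f([(141,500)]),.026),'coaster .5593,-.314')
print('brush',ray(c,f([(352,424),(427,503),(390,461)]),.044),'rest .655 -.119')
"
```

```text
stone (array([0.5723, 0.3281]), 0.0553, 0.0905, 167.5) tray (0.5745, 0.3275, -13.6)
soap (array([0.6386, 0.0864]), 0.0386, 0.0647, 2.4) dish .642,.082,8
tin [[ 0.55892421 -0.31314071]] coaster .5593,-.314
brush [[ 0.60638764 -0.12323757]
 [ 0.71290166 -0.11584931]
 [ 0.65892334 -0.11760068]] rest .655 -.119
```

Tin, brush and stone agree with their places. The soap estimate is 4 mm and 5° off, but those corners were picked roughly, so I'll check it from close.

```bash
python3 -c "
from h import *
go(.585,.074,.12,8)"
```

```text
yaw now -13.6 pos [0.3006 0.1878 0.2356] t 36.175 shift [30.3   4.39 11.6 ] turn [ -0.   -0.1 -21.6] j [0.22 0.   1.72 0.   1.42 2.03]
```

Call:
arm_command --deltas '[[[30,4.4,11.6],[0,0,-21.6],1],[[30,4.4,11.6],[0,0,-21.6],1],[[30,4.4,11.6],[0,0,-21.6],1],[[30,4.4,11.6],[0,0,-21.6],1],[[30,4.4,11.6],[0,0,-21.6],1],[[30,4.4,11.6],[0,0,-21.6],1],[[30,4.4,11.6],[0,0,-21.6],1],[[30,4.4,11.6],[0,0,-21.6],1]]'

```text
time_s: 37.17
tcp_pos: [0.581, 0.0755, 0.1198]
tcp_rot: [-0.0, 0.998, 0.071, 0.0]
contact_force: [-0.4, 0.7, 1.1]
width: 0.0883
finger_force: 0.0
```

```bash
python3 -c "
from h import *
c=snap('wrist','w12.png'); cv2.imwrite('pics/c12.png',cv2.resize(c['img'][0:300,120:520,::-1],None,fx=2,fy=2))"
```

```text
(no output)
```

View pics/c12.png

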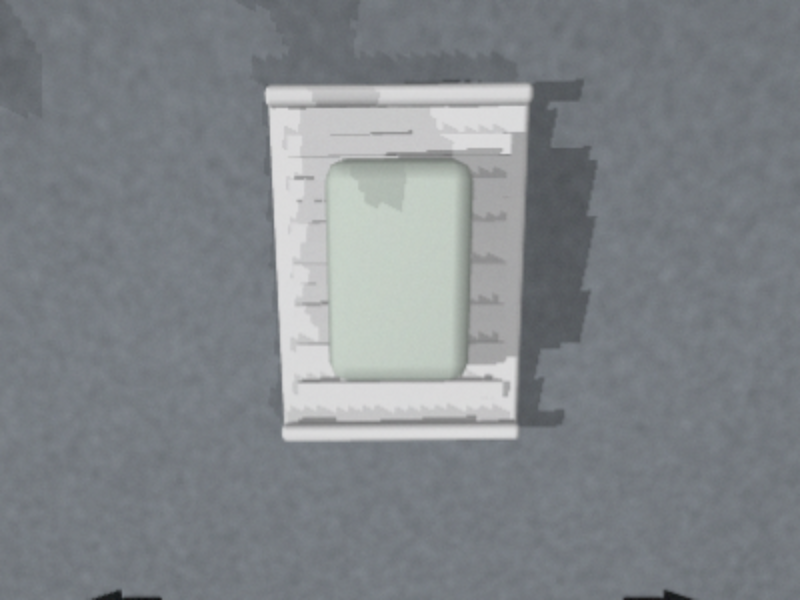

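The soap (327–471, 157–380) is squared up and centred between the lips (y 95 and 432). All four things are in place and the gripper is clear, so I'm handing in.

```bash
python3 -c "
from rig import manip
print(manip.finish_job())"
```

```text
the job is handed in; nothing more can be done
None
```

The job is handed in at about 37 s: soap, brush, stone and tin each lie flat and centred on their own places, the first three squared up, and the cup, bottle and look-alikes were left alone; the first two soap grasps missed because the fingertips sit about 26 mm higher than reported, and no verdict was returned.

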